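# Open the horseshoe jig's locked jaw to its end stop

## Robot

A 6-joint arm with a two-finger parallel gripper is mounted at the origin on the work surface. World frame = base frame: x ahead of the robot, y to its left, z up, the work surface at z = 0. Lengths are in mm, angles in rad, forces in N, time in s.
With the tool pointing down it reaches from about 300 to 825 mm from the base axis. Payload 5.4 kg.
Tool frame: the origin (TCP) lies midway between the tips of the shut fingers; the grasp point (between the pads) lies 19 mm behind it; z points along the fingers, y is the line along which they close (so a half turn about z gives the same grasp; the last joint's range is limited). The gripper opens to 92 mm and grips with 3 to 60 N. Pads are 20 mm wide; open, the fingers measure 128 mm over their backs; the gripper's body (75 mm by 189 mm) begins 69 mm behind the grasp point.
Start: joints at [1.061, 0.158, 1.597, -0, 1.386, -0.21], TCP at [169.824, 549.332, 214.601] pointing down, gripper open.
Joint ranges: [-2.91, 2.91], [-0.94, 2.29], [0.18, 2.7], [-1.29, 4.43], [0.17, 2.64], [-3, 3]. Speed limits (rad/s): [2.57, 2.57, 3.14, 3.14, 3.14, 3.14].

## Interface

Orientations are given as a rotation vector (axis times angle).
In Python, from bench import r gives the robot as it stands.
- The arm moves only by the tool send_rows, never from a script. Its arguments are lists of equal length, an entry for each row: "delta_pos": the shift along the tool's x, y, z in m, a list of three; "spin": the turn about the tool's z in degrees. A call has 1 to 12 rows; each row shifts and turns the commanded pose from where the row before left it, along the tool's axes as they then stand; what a row does not reach is not made up. A row lasts 1/8 s, in which the tool goes at most 62.5 mm and 10.7 degrees, less where a joint would pass 70% of its speed; a pose out of reach is approached as far as the arm can. A call with a gripper value outside its range is refused whole. "gripper" is the gripper command: -1 is fully open, 1 is shut, values between are in proportion, set as the call begins (left out, the last holds). The fingers move at their own pace and stop on an object; "squeeze" is the grip in N (left out, the last holds). Time passes only in rows, so rows that do not move let the fingers close. It gives the time, the measured TCP pose, the force, the opening and the grip force at its end, in the units of the state.
- r.state(): the state, without advancing time (a new reading comes with each control period).
- r.snapshot(name): name is "side" or "top"; returns a dict with "image" (400x640x3 uint8, red, green, blue), "fx", "fy", "cx", "cy" (pixels), "R" (3x3) and "t" (3): a world point X has camera coordinates R X + t. Camera axes: x right, y down, z forward; pixel columns grow to the right and rows downward; lengths in mm; the calibration is good to about 2 mm. A picture is of the moment at which its call begins. There is no depth.
- r.sign_off(): hands the job in; it is judged then, once.
The state is a dict: "clock": time; "q": joint angles; "joint_vel": joint speeds; "tau": joint torques, N m; "eef_pos": TCP position; "orientation": TCP orientation; "contact_force": force on the tool from outside, world axes, zero at the start; "moment": the same for the moment, N m; "gripper_width": opening from 0.0 (shut) to 1.0 (fully open); "gripper_force": force on a finger pad.
Only numpy, scipy, OpenCV 4.12 (cv2) and the standard library are available. Lean on these libraries where they do the work, as an engineer would, in place of code of your own. Each camera call takes 0.05 s, during which the arm holds its last target. There are 200 camera calls.

## Task

Open the horseshoe jig for the next shoe: with the fingertips, press down the flat release paddle on top of the sliding jaw and, keeping it held down all the way, push the jaw away from the shoe in the jig until it is fully against its end stop. Then let the paddle spring up so that the jaw is locked there, and take the hand away. Nothing is to be picked up, and the shoe in the jig and the things lying around are to be left where they are.

Things in the scene. Friction and masses are not known exactly. Their poses are not given: they have to be found in the camera images.
- jig: The horseshoe jig, bolted to the bench: dark steel bed 150 (its x) x 425 (its y) x 12 mm thick. Origin at the middle of the bed on the bench surface; its +y axis runs along the bed from the shoe's end to the end stop and is the direction in which the jaw opens. At the -y end is a heel block with a horseshoe lying flat on the bed beside it; two rails carry the jaw; at the +y end stands the end stop, a cross bar 130 x 20 mm, top 48 mm above the bench, inner face at y = +185 mm.
- jaw (a joint): Sliding jaw's position along the jig's +y, in m: 0 nearest the shoe, 0.130 against the end stop; starts at 0 to 0.042. An aluminium block 126 (x) x 90 (y) mm, deck 45 mm above the bench, its middle at jig x = 0, y = 10 mm + joint value. Locked by a rack (8 mm pitch, 3.6 mm play, a gap at the end stop) unless the paddle is held down; then it slides with about 2 N, and stays where it is left.
- jaw_ref (a point): Point on the jaw: middle of the top edge of its push wall on the side facing the paddle, 69 mm above the bench, at jig x = 0. The push wall is 100 mm wide (x) and 24 mm high above the deck, stands at the end-stop side of the paddle with an upright face towards it (plane through this point, facing jig -y), and slopes down on its far side. Fingertips pressing the paddle can push the jaw along against this face.
- paddle (a joint): How far the release paddle is pressed, in m: 0 = up (locked), 0.006 = fully down (hard stop). It moves straight down without tilting, wherever it is pressed; a spring returns it. About 4 N starts it, 7 N holds it fully down; the lock is free from 0.003, so hold it at 0.004 or more while sliding.
- paddle_top (a point): Middle of the top face of the release paddle, a flat dark steel plate 40 (jig x) x 46 (jig y) mm set in the jaw's deck; up, its top is 53 mm above the bench (8 mm above the deck), fully down 47 mm. Its middle is 26 mm from the push wall's upright face (towards the shoe), so a 3 mm gap is left between plate and wall. This point moves with jaw and paddle; axes as the jig's.
- shoe: Steel keg horseshoe, 126 x 128 x 10 mm, lying flat on the jig's bed between heel block and jaw. To be left alone. Origin under its middle.
- spare_shoe: Same kind of horseshoe lying on the bench past the jig's end stop. To be left alone.
- marker: White soapstone marker, 110 x 12 x 6 mm, lying on the robot's side of the jig. To be left alone.
- bulb: Frosted glass lamp bulb standing cap down in a wooden ring stand, 64 mm wide, 104 mm tall, on the bench past the jig's heel block. To be left alone.
- gauge: Steel hoof gauge, two flat hinged legs, about 70 x 160 x 7 mm, lying on the far side of the jig. To be left alone.
- creaser: Creaser: dark steel head on a red round handle, 250 mm long, 26 mm high, lying on the far side of the jig. To be left alone.
- nail_tin: Open steel tin of horseshoe nails, 70 x 90 x 30 mm, on the robot's side of the jig. To be left alone.

How it is judged:
By the outcome, as a careful person would: the job done as asked, in the order asked, and still so for the second after the job is handed in, with the robot touching nothing.
It also fails if it takes over 34 s, if anything falls off the work surface, if the arm or the gripper's body presses on something with over 40 N, if the wrist force passes 120 N, or if a joint passes its speed limit or range.

## Working session

There is one attempt and no reset: what is moved stays moved. The work goes in short steps, Python scripts to look and compute and a tool call to move; the robot and the scene stay as the last step left them, time stands still between calls to the robot, and variables do not carry over. Pictures are saved under pics/ and viewed, at most 10 in all, crops included, and the job is handed in when it is done.

Besides the shell and the picture viewer there is one more tool, called after "Request:" by a JSON object that holds its "name" and its "arguments", one argument or row to a line. send_rows: Moves the arm, as the interface text tells. Its arguments: {"type":"object","properties":{"delta_pos":{"type":"array"},"spin":{"type":"array"},"gripper":{"type":"number"},"squeeze":{"type":"number"}},"required":["delta_pos","spin"]}

```bash
mkdir -p pics
cat > h.py <<'E'
import numpy as np, cv2
from bench import r
def snap(n,f):
    s=r.snapshot(n); cv2.imwrite(f,s["image"][:,:,::-1]); return s
def ray(s,u,v,z):
    R=np.array(s["R"]);t=np.array(s["t"])
    d=R.T@np.array([(u-s["cx"])/s["fx"],(v-s["cy"])/s["fy"],1]);c=-R.T@t
    return c+d*(z-c[2])/d[2]
def proj(s,X):
    p=np.array(s["R"])@X+np.array(s["t"]);return s["fx"]*p[0]/p[2]+s["cx"],s["fy"]*p[1]/p[2]+s["cy"]
E
python3 - <<'E'
from h import *
import pickle
for n in("top","side"):
    s=snap(n,f"pics/{n}0.png");pickle.dump(s,open(n+"0.pkl","wb"))
    print(n,s["fx"],np.round(s["R"],3).tolist(),np.round(-np.array(s["R"]).T@np.array(s["t"])))
print(r.state())
E
```

```text
top 417.3734897512226 [[0.024, -0.999, 0.029], [-0.998, -0.026, -0.05], [0.051, -0.028, -0.998]] [533.  24. 945.]
side 488.8746658332223 [[-0.998, -0.064, -0.023], [-0.023, 0.632, -0.775], [0.064, -0.772, -0.632]] [ 513. 1056.  930.]
{'clock': 0.1, 'q': array([ 1.06090448e+00,  1.58970388e-01,  1.59808279e+00, -1.46107796e-05,
        1.38619760e+00, -2.10083828e-01]), 'joint_vel': array([ 0.00046049, -0.00055681, -0.00408361,  0.00093884,  0.00087226,
       -0.0022048 ]), 'tau': array([ 3.12752136e-04, -3.86503029e+01, -3.22959530e+01,  7.02167605e-02,
        3.39886907e-02, -9.44884823e-05]), 'eef_pos': array([169.55715869, 548.85026624, 213.73793817]), 'orientation': array([-4.69086011e-01, -3.10579644e+00,  2.44513515e-03]), 'contact_force': array([-0.15761538,  0.48094538,  0.69451429]), 'moment': array([-0.00984426, -0.04738861,  0.04134902]), 'gripper_force': 0.0, 'gripper_width': 0.9989923914085002}
```

View pics/top0.png

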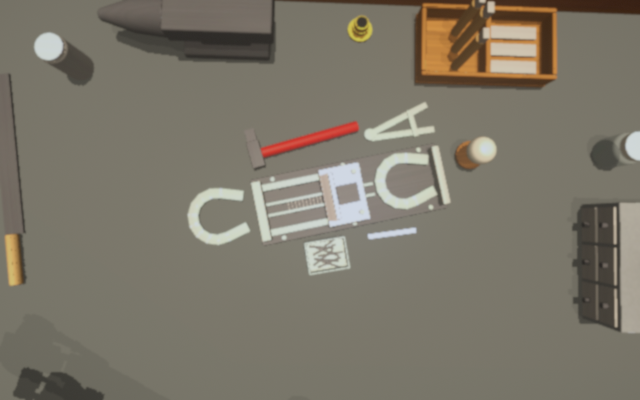

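View pics/side0.png

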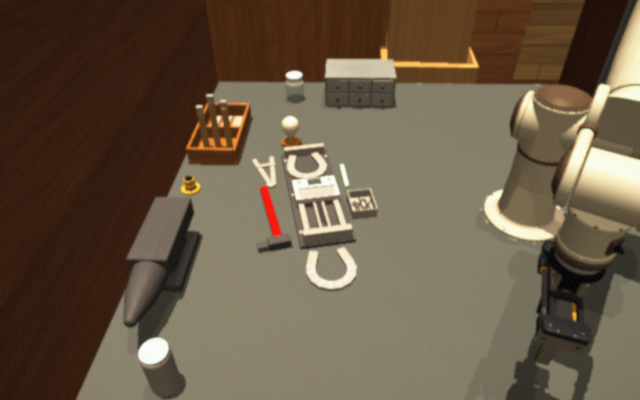

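The top view shows the jig centred near (350,195), with its end stop at the left (262,210), the heel block at the right (440,175) and the dark paddle at about (348,193). The push wall (brownish slope) is at about (328,197). In the side view the jaw is near (317,188) and the arm is clear of the jig. I'll zoom in.

Run:
```python
import cv2
a=cv2.imread("pics/top0.png")[140:250,240:460];cv2.imwrite("pics/c0.png",cv2.resize(a,None,fx=3.6,fy=3.6,interpolation=cv2.INTER_CUBIC))
a=cv2.imread("pics/side0.png")[135:255,270:390];cv2.imwrite("pics/c1.png",cv2.resize(a,None,fx=5,fy=5,interpolation=cv2.INTER_CUBIC))
```

```text
(no output)
```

View pics/c0.png

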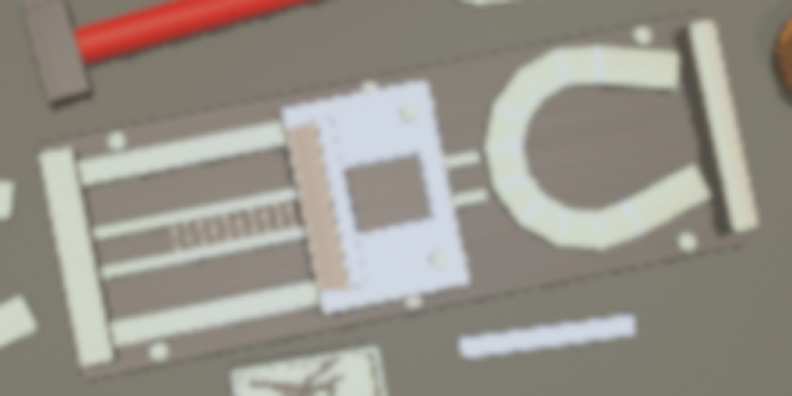

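View pics/c1.png

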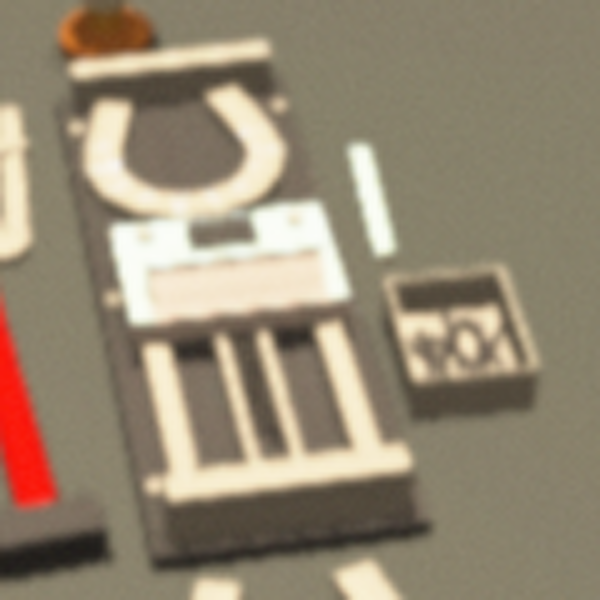

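The crops show the paddle as a dark square centred at crop (389,192), which is full-frame (348,193). The wall is the pink strip to its left, the deck is about (283–468, 82–312), and the end stop bar is at the left.

Run:
```python
from h import *
import pickle
s=pickle.load(open("top0.pkl","rb")); s2=pickle.load(open("side0.pkl","rb"))
f=lambda pts,z:np.array([ray(s,240+(x+.5)/3.6-.5,140+(y+.5)/3.6-.5,z)[:2] for x,y in pts])
P=f([(344,168),(421,153),(434,215),(357,233)],53)
D=f([(283,108),(430,82),(468,285),(325,312)],45)
E=f([(40,152),(72,147),(110,362),(82,366)],48)
H=f([(687,24),(714,20),(757,228),(731,232)],48)
B=f([(40,138),(702,12),(750,240),(88,378)],12)
for n,q in zip("PDEHB",(P,D,E,H,B)):
    print(n,q.round(1).tolist(),q.mean(0).round(1),[round(float(np.linalg.norm(q[i]-q[i-1])),1) for i in range(4)])
y=(E.mean(0)-H.mean(0));y/=np.linalg.norm(y);yd=D[0]+D[3]-D[1]-D[2];yd/=np.linalg.norm(yd)
xb=B[1]+B[0]-B[2]-B[3];yb=B[0]+B[3]-B[1]-B[2];yb/=np.linalg.norm(yb)
for v in(y,yd,yb):print("ang of jig y",np.degrees(np.arctan2(v[1],v[0])))
o=E.mean(0)-195*y; 
x=np.array([y[1],-y[0]])
for n,q in(("pad",P),("deck",D),("bed",B)):
    d=q.mean(0)-o;print(n,"jig xy",d@x,d@y)
# side-view check
S=lambda X,Y:(270+(X+.5)/5-.5,135+(Y+.5)/5-.5)
print("side paddle",ray(s2,*S(224,231),53)[:2],"deck",np.mean([ray(s2,*S(*p),45)[:2] for p in((110,226),(322,202),(352,298),(134,326))],0))
print("side stop", np.mean([ray(s2,*S(*p),48)[:2] for p in((165,478),(410,446),(412,468),(168,500))],0))
```

```text
P [[601.2, -29.9], [611.3, -75.7], [574.5, -84.2], [562.6, -38.5]] [587.4 -57.1] [39.5, 46.9, 37.8, 47.2]
D [[637.0, 7.2], [655.2, -81.2], [533.3, -106.5], [515.2, -21.0]] [585.2 -50.4] [125.0, 90.2, 124.4, 87.4]
E [[606.3, 151.4], [609.8, 132.5], [482.6, 106.0], [479.9, 122.5]] [544.7 128.1] [129.7, 19.2, 129.9, 16.7]
H [[694.5, -236.3], [697.4, -252.8], [571.9, -280.2], [569.1, -264.4]] [ 633.2 -258.4] [128.5, 16.7, 128.5, 16.0]
B [[617.9, 156.8], [708.9, -256.2], [565.8, -288.1], [470.5, 122.5]] [590.8 -66.2] [151.4, 422.9, 146.6, 421.5]
ang of jig y 102.90547876723834
ang of jig y 101.82768194902327
ang of jig y 102.7436488145916
pad jig xy 0.312639081771034 4.956891173866982
deck jig xy -0.3716942686063985 12.012752144828212
bed jig xy 1.5467098333387568 -4.701534157147837
side paddle [590.74002182 -61.95796111] deck [586.53834016 -43.51546273]
side stop [545.70842679 134.24598244]
```

Request:
{"name": "send_rows", "arguments": {
  "delta_pos": [
    [0, 0, 0],
    [0, 0, 0],
    [0, 0, 0],
    [0, 0, 0],
    [0, 0, 0],
    [0, 0, 0],
    [0, 0, 0]
  ],
  "spin": [10, 10, 10, 10, 10, 10, 0],
  "gripper": 1
}}

```text
clock: 0.98
eef_pos: [169.7, 549.1, 214.1]
orientation: [1.957, 2.457, -0.002]
contact_force: [0.0, -0.1, -0.6]
gripper_width: 0.261
gripper_force: 0.0
```

Request:
{"name": "send_rows", "arguments": {
  "delta_pos": [
    [-0.0565, 0.0228, 0],
    [-0.0565, 0.0228, 0],
    [-0.0565, 0.0228, 0],
    [-0.0565, 0.0228, 0],
    [-0.0565, 0.0228, 0],
    [-0.0565, 0.0228, 0],
    [-0.0565, 0.0228, 0],
    [-0.0565, 0.0228, 0],
    [-0.0565, 0.0228, 0],
    [-0.0565, 0.0228, 0],
    [-0.0565, 0.0228, 0],
    [-0.0565, 0.0228, 0]
  ],
  "spin": [0, 0, 0, 0, 0, 0, 0, 0, 0, 0, 0, 0]
}}

```text
clock: 2.48
eef_pos: [587.9, -52.9, 214.4]
orientation: [-1.955, -2.459, -0.0]
contact_force: [0.8, 0.1, 0.2]
gripper_width: 0.006
gripper_force: 0.0
```

Request:
{"name": "send_rows", "arguments": {
  "delta_pos": [
    [0, 0, 0.04],
    [0, 0, 0.03],
    [0, 0, 0],
    [0, 0, 0]
  ],
  "spin": [0, 0, 0, 0]
}}

```text
clock: 2.98
eef_pos: [587.8, -51.1, 146.0]
orientation: [1.956, 2.456, 0.001]
contact_force: [-0.6, 0.4, 1.4]
gripper_width: 0.007
gripper_force: 0.0
```

Request:
{"name": "send_rows", "arguments": {
  "delta_pos": [
    [-0.002, -0.001, 0.04],
    [0, 0, 0.03],
    [0, 0, 0.012],
    [0, 0, 0],
    [0, 0, 0]
  ],
  "spin": [0, 0, 0, 0, 0]
}}

```text
clock: 3.6
eef_pos: [588.0, -53.6, 64.6]
orientation: [1.957, 2.453, 0.002]
contact_force: [0.5, -0.6, 1.1]
gripper_width: 0.006
gripper_force: 0.0
```

Run:
```python
from h import *
a=snap("side","pics/s1.png");b=snap("top","pics/t1.png")
A=cv2.resize(cv2.imread("pics/s1.png")[120:245,260:385],(500,500),interpolation=2)
B=cv2.resize(cv2.imread("pics/t1.png")[140:250,285:395][:,:],(500,500),interpolation=2)
cv2.imwrite("pics/c2.png",np.hstack([A,B])[:, :1000])
cv2.imwrite("pics/c2.png",cv2.resize(np.hstack([A,B]),(800,400)))
print(r.state()["eef_pos"],r.state()["contact_force"])
```

```text
[587.76706984 -53.52424159  64.31985933] [0.17763033 0.25354728 0.05760476]
```

View pics/c2.png

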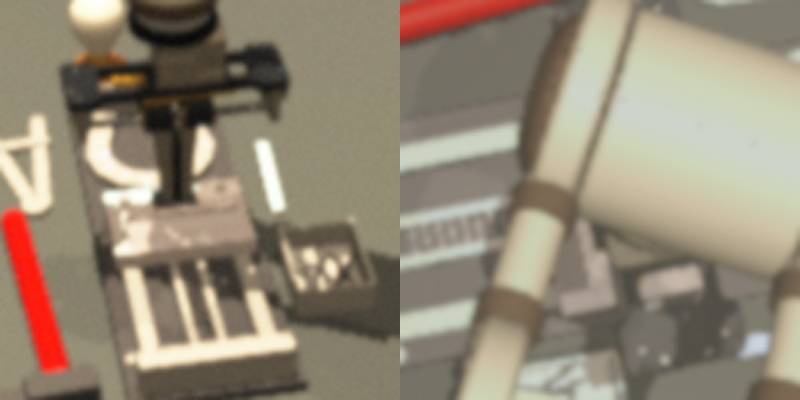

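The fingertips at crop (178,195) sit over the paddle and behind the push wall, with the top view blocked by the arm. I'll press down in small steps.

Request:
{"name": "send_rows", "arguments": {
  "delta_pos": [
    [0, 0, 0.008],
    [0, 0, 0.004],
    [0, 0, 0.002],
    [0, 0, 0]
  ],
  "spin": [0, 0, 0, 0]
}}

```text
clock: 4.2
eef_pos: [586.9, -53.3, 49.1]
orientation: [1.959, 2.455, 0.0]
contact_force: [-0.2, 0.1, 5.7]
gripper_width: 0.003
gripper_force: 2.7
```

Request:
{"name": "send_rows", "arguments": {
  "delta_pos": [
    [0, 0, 0.002],
    [0, 0, 0.002],
    [0, 0, 0]
  ],
  "spin": [0, 0, 0]
}}

```text
clock: 4.58
eef_pos: [587.1, -54.0, 47.3]
orientation: [1.958, 2.455, -0.002]
contact_force: [-6.9, -0.4, 17.6]
gripper_width: 0.006
gripper_force: 8.8
```

Request:
{"name": "send_rows", "arguments": {
  "delta_pos": [
    [0.004, 0, 0],
    [0.004, 0, 0],
    [0.004, 0, 0],
    [0.004, 0, 0],
    [0.004, 0, 0]
  ],
  "spin": [0, 0, 0, 0, 0]
}}

```text
clock: 5.2
eef_pos: [582.8, -35.1, 47.3]
orientation: [1.957, 2.454, -0.003]
contact_force: [-7.3, -3.4, 17.1]
gripper_width: 0.004
gripper_force: 8.5
```

Request:
{"name": "send_rows", "arguments": {
  "delta_pos": [
    [0.006, 0, 0],
    [0.006, 0, 0],
    [0.006, 0, 0],
    [0.006, 0, 0],
    [0.006, 0, 0],
    [0.006, 0, 0],
    [0.006, 0, 0],
    [0.006, 0, 0]
  ],
  "spin": [0, 0, 0, 0, 0, 0, 0, 0]
}}

```text
clock: 6.2
eef_pos: [572.0, 11.9, 47.3]
orientation: [1.958, 2.455, -0.003]
contact_force: [-6.7, -4.1, 18.1]
gripper_width: 0.005
gripper_force: 9.2
```

Request:
{"name": "send_rows", "arguments": {
  "delta_pos": [
    [0.006, 0, 0],
    [0.006, 0, 0],
    [0.006, 0, 0],
    [0.006, 0, 0],
    [0.006, 0, 0],
    [0.006, 0, 0],
    [0.006, 0, 0],
    [0.006, 0, 0],
    [0.006, 0, 0]
  ],
  "spin": [0, 0, 0, 0, 0, 0, 0, 0, 0]
}}

```text
clock: 7.32
eef_pos: [559.8, 64.8, 47.2]
orientation: [1.958, 2.455, -0.003]
contact_force: [-8.4, -3.5, 20.6]
gripper_width: 0.01
gripper_force: 9.8
```

Request:
{"name": "send_rows", "arguments": {
  "delta_pos": [
    [0.003, 0, 0],
    [0.003, 0, 0],
    [0.003, 0, 0],
    [0.002, 0, 0]
  ],
  "spin": [0, 0, 0, 0]
}}

```text
clock: 7.82
eef_pos: [559.3, 73.9, 47.3]
orientation: [1.954, 2.451, -0.002]
contact_force: [-1.0, -10.6, 12.8]
gripper_width: 0.004
gripper_force: 6.2
```

Request:
{"name": "send_rows", "arguments": {
  "delta_pos": [
    [0.001, 0, 0],
    [0.001, 0, 0],
    [0.001, 0, 0.0005],
    [0, 0, 0]
  ],
  "spin": [0, 0, 0, 0]
}}

```text
clock: 8.32
eef_pos: [559.5, 76.3, 47.3]
orientation: [1.953, 2.45, -0.001]
contact_force: [-1.6, -10.0, 14.2]
gripper_width: 0.007
gripper_force: 7.0
```

Request:
{"name": "send_rows", "arguments": {
  "delta_pos": [
    [0.001, 0, 0],
    [0.001, 0, 0],
    [0.001, 0, 0],
    [0, 0, 0]
  ],
  "spin": [0, 0, 0, 0]
}}

```text
clock: 8.82
eef_pos: [559.3, 79.7, 47.3]
orientation: [1.953, 2.449, 0.001]
contact_force: [0.7, -8.7, 12.4]
gripper_width: 0.007
gripper_force: 6.1
```

Request:
{"name": "send_rows", "arguments": {
  "delta_pos": [
    [0.001, 0, 0],
    [0.001, 0, 0],
    [0.001, 0, 0],
    [0, 0, 0]
  ],
  "spin": [0, 0, 0, 0]
}}

```text
clock: 9.32
eef_pos: [558.9, 82.8, 47.3]
orientation: [1.953, 2.449, 0.002]
contact_force: [2.3, -7.0, 11.5]
gripper_width: 0.008
gripper_force: 5.7
```

Request:
{"name": "send_rows", "arguments": {
  "delta_pos": [
    [0.001, 0, 0.0005],
    [0.001, 0, 0],
    [0.001, 0, 0.0005],
    [0, 0, 0]
  ],
  "spin": [0, 0, 0, 0]
}}

```text
clock: 9.82
eef_pos: [558.8, 84.0, 47.2]
orientation: [1.951, 2.448, -0.001]
contact_force: [0.1, -14.0, 16.2]
gripper_width: 0.004
gripper_force: 9.6
```

Request:
{"name": "send_rows", "arguments": {
  "delta_pos": [
    [0.001, 0, 0],
    [0.001, 0, 0],
    [0.001, 0, 0],
    [0, 0, 0]
  ],
  "spin": [0, 0, 0, 0]
}}

```text
clock: 10.32
eef_pos: [558.8, 84.1, 47.2]
orientation: [1.948, 2.445, -0.006]
contact_force: [1.7, -23.3, 14.5]
gripper_width: 0.007
gripper_force: 13.6
```

The jaw is hard against the stop: side force rose to 23 N with no further travel. I'll lift straight up so the paddle springs up without dragging the jaw back.

Request:
{"name": "send_rows", "arguments": {
  "delta_pos": [
    [0, 0, -0.002],
    [0, 0, -0.004],
    [0, 0, -0.006],
    [0, 0, -0.015],
    [0, 0, -0.03],
    [0, 0, -0.05],
    [-0.03, 0, -0.05],
    [0, 0, 0]
  ],
  "spin": [0, 0, 0, 0, 0, 0, 0, 0]
}}

```text
clock: 11.32
eef_pos: [563.5, 60.2, 204.8]
orientation: [1.957, 2.448, 0.007]
contact_force: [0.7, -0.3, -0.8]
gripper_width: 0.003
gripper_force: 0.0
```

Request:
{"name": "send_rows", "arguments": {
  "delta_pos": [
    [-0.03, -0.05, 0],
    [-0.03, -0.05, 0],
    [-0.03, -0.05, 0],
    [-0.03, -0.05, 0],
    [0, 0, 0],
    [0, 0, 0]
  ],
  "spin": [0, 0, 0, 0, 0, 0]
}}

```text
clock: 12.08
eef_pos: [391.8, -98.9, 199.2]
orientation: [-1.959, -2.454, -0.001]
contact_force: [0.2, 0.1, -0.4]
gripper_width: 0.004
gripper_force: 0.0
```

Run:
```python
from h import *
a=snap("side","pics/s2.png");b=snap("top","pics/t2.png")
A=cv2.resize(cv2.imread("pics/s2.png")[135:255,270:390],(400,400),interpolation=2)
B=cv2.resize(cv2.imread("pics/t2.png")[130:250,240:360],(400,400),interpolation=2)
cv2.imwrite("pics/c3.png",np.hstack([A,B]))
print(r.state()["eef_pos"],r.state()["contact_force"])
```

```text
[392.37830047 -98.53943201 199.5938636 ] [ 0.30533644 -0.01773221  0.05852668]
```

View pics/c3.png

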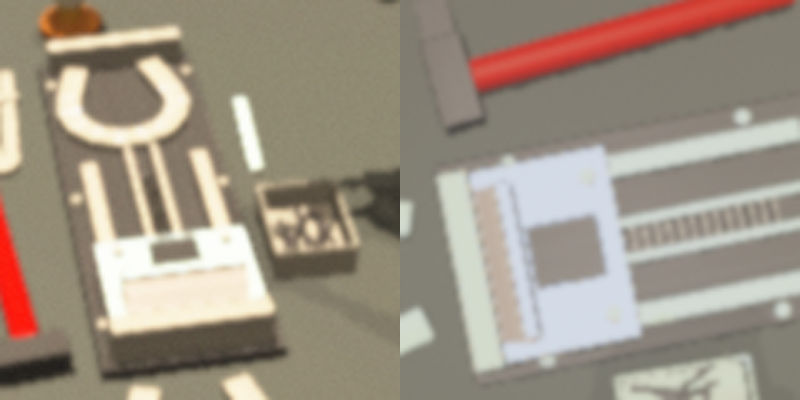

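The jaw's deck edge (right crop, about (472,172) to (508,360)) meets the end stop bar with no gap. The shoe, tin, marker and creaser haven't moved, and the hand is clear.

```bash
python3 -c "
from bench import r
print(r.sign_off())"
```

```text
the job is handed in; nothing more can be done
None
```

The job is handed in: the jaw was pushed fully against its end stop with the paddle held down, then the fingers were lifted straight up to let the paddle spring up. The last pictures show no gap at the stop, nothing else moved and the hand clear; that the lock caught was not tested separately.

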